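# Seat the reference plate on the probe-checking base

## Task

Pick up the metal reference plate by its round knob, lay it flat on the grey metal checking base and slide it home, so that its long edge bears on both dowels and its end on the end stop. Press it lightly but steadily against all three at once for about a second, never shoving hard, then let go and leave it lying there touching all three. Leave the other things on the desk alone.

Things in the scene. Friction and masses are not known exactly. Their poses are not given: they have to be found in the camera images.
- plate_knob (a point): Grip point of the loose reference plate (aluminium, 110 mm in x, 150 in y, 8 thick, 0.3-0.55 kg, three white spots at each end, alike either way round): on the axis of the upright grey knob at its centre, 33 mm above the plate's underside. Knob 24 mm across, round (the plate can turn in the grip), its top 53 mm above the underside. Starts flat on the desk; x across, y lengthways, z up.
- base: Fixed grey metal slab, the bed: 180 mm in x, 240 in y, 12 thick; origin at its underside's centre, at desk level. x points to the two dowels (away from the robot), y to the end stop; turned up to 0.35 rad. Stands left or right, the plate on the other side. Home, the plate lies flat with its y along the base's y, knob axis at base x = +9 mm. The polished plate slides on it with about 0.7 to 2.5 N.
- dowel_a: Steel dowel fixed upright in the bed, 12 mm across, 12 mm high; origin at the centre of its foot on the bed: x = 70, y = -45 mm in the base's frame. Dowels and stop are rigid: when pressing, each should bear at least 1 N; over 18 N on any of them is too hard and marks the plate.
- dowel_b: The second dowel pin, just like the first: 12 mm in diameter, 12 mm high; origin at the centre of its foot on the bed: x = 70 mm, y = +45 mm in the base's frame.
- stop: End stop's housing, fixed on the bed: block 40 x 22 x 24 mm, origin at its underside's centre, at x = 9, y = 105 mm in the base's frame. A steel bar 22 mm wide, 10 high juts from its -y side; the bar's flat face is what the plate's end must meet. How far it juts is set by hand and not measured: its face lies 17 to 35 mm from the origin (base y = 88 to 70), to be found by feel.
- seat_pin (a joint): Presence pin in the face of the end stop's bar: 6 mm thick, standing 5 mm out of the face when free (value 0), pushed in along the base's y by the plate's end against a very light spring (under 0.4 N, too weak to push the plate back); 0.005 m: flush, the plate's end meets the bar's face.
- tape: Bystander: roll of clear tape lying flat, 52 mm across, 19 mm high, beyond the base's dowel side; origin at the centre of its underside.
- eraser: Bystander: white eraser, 24 x 55 x 14 mm, beyond the base's dowel side; origin at the centre of its underside.
- cards: Bystander: cardboard box of cards, 60 x 90 x 22 mm, lying beyond the plate; origin at the centre of its underside.
- gel: Bystander: upright bottle, 54 mm across, 130 mm high, beyond the base and the plate; origin at the centre of its underside.
- mug: Bystander: white mug, 80 mm across, 90 mm high, beyond the base and the plate; origin at the centre of its underside.
- jar: Bystander: white jar, 60 mm across, 65 mm high, nearest the robot, between base and plate; origin at the centre of its underside.
There are look-alikes about, which are no part of the job. Of the things that look like the part that bears plate_knob, the largest one is meant.

How it is judged (in metres and radians):
On the way:
1. the plate, flat on the bed, is pressed with at least 1 N against both dowels and the end stop at the same time, for 0.3 s (z of plate_knob in the frame of base between 0.043 and 0.047 m and angle between plate_knob's own z axis and vertical below 0.03 rad and contact force between plate and dowel_a above 1 N and contact force between plate and dowel_b above 1 N and contact force between plate and stop above 1 N), for 0.3 s.
At the end, for the whole second after the job is handed in: The plate lies at rest flat on the bed, its long edge within 2 mm of touching both dowels (turned less than 0.025 rad from the base) and its end within 2 mm of the face of the stop's bar (presence pin pushed in by more than 3 mm) (z of plate_knob in the frame of base between 0.043 and 0.047 m and angle between plate_knob's own z axis and vertical below 0.03 rad and x of plate_knob in the frame of base between 0.007 and 0.0115 m and value of joint seat_pin above 0.003 m and angle between the x axis of plate_knob and the x axis of base, either way round below 0.025 rad and linear speed of plate below 0.01 m/s).
It fails at once if the plate is pressed with more than 18 N on a dowel or the end stop (contact force between plate and dowel_a above 18 N or contact force between plate and dowel_b above 18 N or contact force between plate and stop above 18 N).
It fails at once if another thing on the desk is moved by more than 30 mm (distance of any of tape, eraser, cards, gel, mug, jar from where it was at the start of the episode above 0.03 m).
It also fails if it takes over 67 s, if anything falls off the work surface, if the arm or the gripper's body presses on something with over 40 N, if the wrist force passes 120 N, or if a joint passes its speed limit or range.

## Robot

A 6-joint arm with a two-finger parallel gripper is mounted at the origin on the work surface. World frame = base frame: x ahead of the robot, y to its left, z up, the work surface at z = 0. Lengths are in mm, angles in rad, forces in N, time in s.
With the tool pointing down it reaches from about 275 to 750 mm from the base axis. Payload 10.2 kg.
Tool frame: the origin (TCP) lies midway between the tips of the shut fingers; the grasp point (between the pads) lies 19 mm behind it; z points along the fingers, y is the line along which they close (so a half turn about z gives the same grasp; the last joint's range is limited). The gripper opens to 85 mm and grips with 20 to 120 N. Pads are 22 mm wide; open, the fingers measure 114 mm over their backs; the gripper's body (76 mm by 85 mm) begins 54 mm behind the grasp point. The pads swing forward as they close: fully open they stand 13 mm farther back than shut.
Start: joints at [1.027, 0.313, 1.498, -0, 1.331, -0.223], TCP at [165.559, 498.218, 231.294] pointing down, gripper open.
Joint ranges: [-2.94, 2.94], [-0.97, 2.17], [0.19, 2.56], [-1.23, 4.37], [0.02, 3.11], [-2.88, 2.88]. Speed limits (rad/s): [2.39, 2.39, 3.01, 3.14, 3.14, 3.14].

## Interface

Orientations are given as a unit quaternion [w, x, y, z].
In Python, from rig import sense, capture, finish_job, find_in, place_of gives the robot as it stands. The module is installed in compiled form; this text tells all that it offers.
- The arm moves only by the shell command python3 -m jog 'ROWS' [FORCE]. ROWS is JSON, a list of rows, each an object of numbers: "tx", "ty", "tz": the shift along the tool's x, y, z in mm; "ax", "ay", "az": the turn, a rotation vector about the tool's x, y, z in rad; "jaw": the closure, from -1 (fully open) to 1 (shut), so that 0 is half open. In form: [{"tx": .., "ty": .., "tz": .., "ax": .., "ay": .., "az": .., "jaw": ..}, ...]. A call has 1 to 5 rows; each row shifts and turns the commanded pose from where the row before left it, along the tool's axes as they then stand; what a row does not reach is not made up. A row lasts 1/8 s, in which the tool goes at most 62.5 mm and 10.7 degrees, less where a joint would pass 70% of its speed; a pose out of reach is approached as far as the arm can. A call with a gripper value outside its range is refused whole. The fingers move at their own pace and stop on an object; FORCE is the grip in N (left out, the last holds). Time passes only in rows, so rows that do not move let the fingers close. It gives the time, the measured TCP pose, the force, the opening and the grip force at its end, in the units of the state.
- sense(): the state, without advancing time (a new reading comes with each control period).
- capture(name): name is "scene" or "top" or "wrist"; returns a dict with "color" (480x640x3 uint8, red, green, blue), "depth" (480x640 float32, mm along the optical axis (not along the pixel's ray), 0 where there is no reading), "fx", "fy", "cx", "cy" (pixels), "k1" (the pictures are not rectified: a ray, as slopes to the right and down, at radius r is drawn at 1 + k1 r^2 times it, then the intrinsics apply), "camera_from_world" (4x4, takes a point from world to camera coordinates); the wrist camera has in their place "mount" (4x4, takes a point from camera to tool coordinates, whose origin is the TCP and whose axes are the flange's). Camera axes: x right, y up, looking along -z (the intrinsics and any distortion apply to the point x, -y, -z); pixel columns grow to the right and rows downward; lengths in mm; the calibration is good to about 2 mm. A picture is of the moment at which its call begins: read the wrist's pose just before it.
- finish_job(): hands the job in; it is judged then, once.
Trained networks look in the newest picture that a camera, given by its name, has taken for a name from the list of things; names that differ only in an ending like _2 or _b are one class to them, and where a whole thing is asked for, a point or a joint stands for the part that bears it (a point fixed in the world has none). Each returns a list of dicts, best first, with "conf" (0 to 1); they miss things now and then, are a little off and sometimes report something else, mostly with a low value. They report only what shows in the picture. A call takes as long as a camera call. They do not tell look-alikes from the thing itself.
- find_in(query, camera): "centre" ([column, row] in pixels, amid what is visible of it).
- place_of(query, camera): "centre" ([column, row] in pixels: a listed point, or the origin of a listed thing).
The state is a dict: "time_s": time; "joints": joint angles; "dq": joint speeds; "tau": joint torques, N m; "eef_pos": TCP position; "ee_rot": TCP orientation; "force": force on the tool from outside, world axes, zero at the start; "wrist_torque": the same for the moment, N m; "grip_width": opening from 0.0 (shut) to 1.0 (fully open); "grip_force": force on a finger pad.
Only numpy, scipy, OpenCV 4.12 (cv2) and the standard library are available. Lean on these libraries where they do the work, as an engineer would, in place of code of your own. Each camera call takes 0.05 s, during which the arm holds its last target. There are 200 camera calls.

## Working session

There is one attempt and no reset: what is moved stays moved. The work goes in short steps, Python scripts to look and compute and a shell command to move; the robot and the scene stay as the last step left them, time stands still between calls to the robot, and variables do not carry over. Pictures are saved under pics/ and viewed, at most 10 in all, crops included, and the job is handed in when it is done.

```bash
mkdir -p pics
cat > h.py <<'E'
import numpy as np, cv2
from rig import *
from scipy.spatial.transform import Rotation as R
def cfw(c,s=None):
    if "camera_from_world" in c: return np.array(c["camera_from_world"])
    T=np.eye(4); q=s["ee_rot"]; T[:3,:3]=R.from_quat([q[1],q[2],q[3],q[0]]).as_matrix(); T[:3,3]=s["eef_pos"]
    return np.linalg.inv(T@np.array(c["mount"]))
def rays(c,px):
    px=np.atleast_2d(np.array(px,float)); d=np.c_[(px[:,0]-c["cx"])/c["fx"],(px[:,1]-c["cy"])/c["fy"]]
    u=d.copy()
    for _ in range(20): u=d/(1+c["k1"]*(u**2).sum(1,keepdims=True))
    return np.c_[u[:,0],-u[:,1],-np.ones(len(u))]
def at_z(c,px,z,s=None):
    T=np.linalg.inv(cfw(c,s)); r=rays(c,px)@T[:3,:3].T; o=T[:3,3]
    return o+r*((z-o[2])/r[:,2])[:,None]
def proj(c,P,s=None):
    P=np.atleast_2d(P); T=cfw(c,s); p=P@T[:3,:3].T+T[:3,3]; u=np.c_[p[:,0]/-p[:,2],-p[:,1]/-p[:,2]]
    u=u*(1+c["k1"]*(u**2).sum(1,keepdims=True)); return u*[c["fx"],c["fy"]]+[c["cx"],c["cy"]]
def by_depth(c,px,s=None):
    px=np.atleast_2d(px); r=rays(c,px); d=np.array([c["depth"][int(round(y)),int(round(x))] for x,y in px])
    T=np.linalg.inv(cfw(c,s)); return (r*d[:,None])@T[:3,:3].T+T[:3,3]
def save(c,n,crop=None,f=1):
    im=c["color"][:,:,::-1]
    if crop: x0,y0,x1,y1=crop; im=im[y0:y1,x0:x1]
    cv2.imwrite("pics/"+n,cv2.resize(im,None,fx=f,fy=f,interpolation=cv2.INTER_CUBIC))
E
python3 - <<'E'
from h import *
np.set_printoptions(precision=1,suppress=True)
print(sense())
for n in ["top","scene"]:
    c=capture(n); save(c,n+"0.png")
    print(n, np.linalg.inv(cfw(c))[:3,3])
    for q in ["plate_knob","base","dowel_a","stop","jar"]:
        for f in (place_of,):
            for d in f(q,n)[:4]:
                print(q,np.round(d["centre"]),round(d["conf"],2),at_z(c,d["centre"],{"plate_knob":33,"dowel_a":12,"stop":12}.get(q,0))[0], by_depth(c,[d["centre"]])[0])
E
```

```text
{'time_s': 0.0, 'joints': array([ 1. ,  0.3,  1.5,  0. ,  1.3, -0.2]), 'dq': array([-0.,  0., -0., -0.,  0., -0.]), 'tau': array([ -0. , -41.2, -26. ,  -0. ,   0. ,   0. ]), 'eef_pos': array([165.4, 498. , 230.7]), 'ee_rot': array([-0. ,  0.2,  1. , -0. ]), 'force': array([-0.2,  0.1, -0.4]), 'wrist_torque': array([-0.1, -0. ,  0. ]), 'grip_force': 0.0, 'grip_width': 1.001557363193224}
top [398.1  58.4 995.7]
plate_knob [175. 216.] 0.68 [615.6 348.4  33. ] [615.4 348.1  34.1]
plate_knob [216. 312.] 0.65 [405.2 255.8  33. ] [405.2 255.9  32.7]
plate_knob [253. 239.] 0.57 [560.5 174.8  33. ] [557.1 172.3  53.1]
base [422. 251.] 0.95 [ 528.9 -202.3    0. ] [ 527.  -198.7   14. ]
dowel_a [437. 221.] 0.59 [ 594.2 -238.6   12. ] [ 592.6 -236.2   20. ]
dowel_a [399. 219.] 0.49 [ 600.6 -152.7   12. ] [ 597.8 -149.7   25.9]
stop [375. 246.] 0.59 [540.2 -94.2  12. ] [535.5 -89.1  44.5]
jar [329. 328.] 0.95 [364.   13.1   0. ] [366.1  15.9  61.5]
jar [359. 144.] 0.36 [786.6 -72.6  -0. ] [752.2 -61.   88.2]
scene [1158.1  -79.7  449.2]
plate_knob [402. 239.] 0.96 [564.1 173.1  33. ] [576.4 167.8  41.6]
plate_knob [415. 195.] 0.85 [417.  252.5  33. ] [409.5 255.8  28.8]
plate_knob [514. 249.] 0.81 [628.9 343.7  33. ] [622.4 349.   27.9]
base [189. 267.] 0.6 [ 532.3 -189.4    0. ] [ 547.4 -186.8   10.8]
dowel_a [151. 289.] 0.65 [ 596.3 -241.    12. ] [ 600.9 -239.7   15.6]
dowel_a [211. 283.] 0.44 [ 597.9 -150.    12. ] [ 601.1 -149.6   14.5]
stop [249. 258.] 0.61 [544.2 -87.7  12. ] [559.2 -87.5  22.7]
jar [293. 210.] 0.74 [373.8   9.4   0. ] [394.    7.1  11.6]
jar [149. 289.] 0.64 [ 580.  -248.5    0. ] [ 601.8 -242.1   16.9]
```

View pics/top0.png

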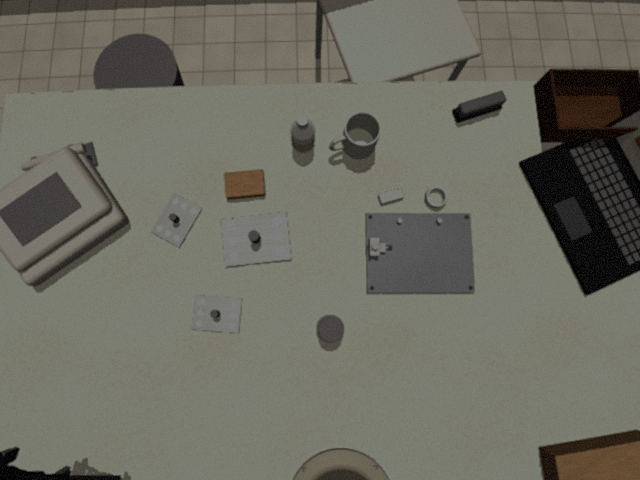

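Run:
```python
from h import *
c=capture("top"); save(c,"crop_a.png",(130,180,310,350),4)
```

```text
(no output)
```

View pics/scene0.png

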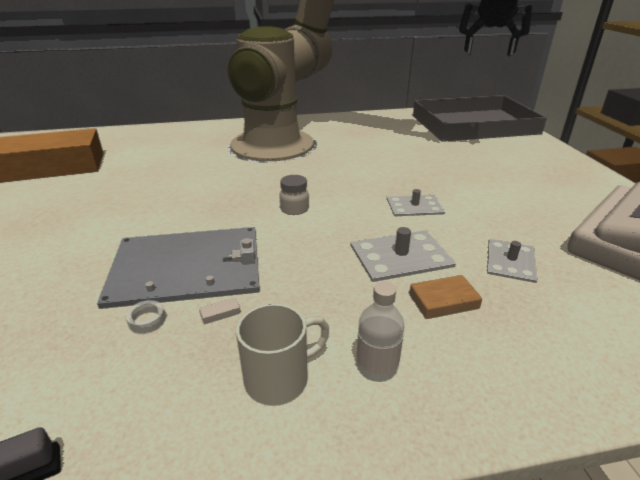

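The top view shows three knobbed plates as candidates: (175,216), (216,312) and (254,238). The largest is (254,238), beside the cards at (245,184). The base is at (420,252), the dowels at (400,221) and (438,221), and the stop at (377,246). I'll check the choice in the crop.

View pics/crop_a.png

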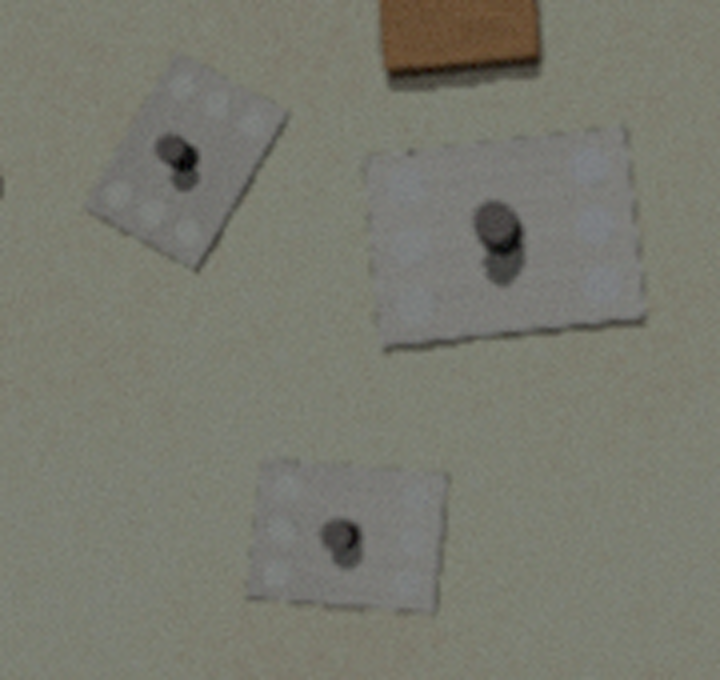

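Run:
```python
from h import *
np.set_printoptions(precision=2,suppress=True)
c=capture("top"); g=cv2.cvtColor(c["color"],cv2.COLOR_RGB2HSV); im=c["color"].astype(int)
print(im[280,400],im[225,235],im[290,300],im[258,270])
# base: segmentation by bluish/dark
def rect(mask,x0,y0,x1,y1,z):
    m=np.zeros(mask.shape,np.uint8); m[y0:y1,x0:x1]=mask[y0:y1,x0:x1]
    m=cv2.morphologyEx(m,cv2.MORPH_OPEN,np.ones((3,3)))
    m=cv2.morphologyEx(m,cv2.MORPH_CLOSE,np.ones((9,9)))
    cs,_=cv2.findContours(m,cv2.RETR_EXTERNAL,cv2.CHAIN_APPROX_NONE); k=max(cs,key=cv2.contourArea)[:,0]
    P=at_z(c,k,z)[:,:2].astype(np.float32); r=cv2.minAreaRect(P); print(z,r, k.min(0),k.max(0)); 
    return r
d=im[:,:,2]-im[:,:,1]
print(d[280,400],d[225,235],d[290,300])
rect((d>d[290,300]//2+0).astype(np.uint8)*255,350,200,490,305,12)
rect((d>d[290,300]//2+0).astype(np.uint8)*255,215,205,298,275,8)
# knob top
T=np.linalg.inv(cfw(c)); ys,xs=np.mgrid[220:260,235:275]; px=np.c_[xs.ravel(),ys.ravel()]
P=by_depth(c,px); t=P[(P[:,2]>45)&(P[:,2]<60)]; print("knob",t.mean(0),t.min(0),t.max(0),len(t))
```

```text
[89 89 88] [121 123 122] [125 128 114] [126 128 123]
-1 -1 -14
12 ((540.1133422851562, -193.7984619140625), (239.24302673339844, 209.5222930908203), 88.72718048095703) [366 200] [474 292]
8 ((564.5923461914062, 172.38491821289062), (110.93121337890625, 149.4132537841797), 4.824382781982422) [221 212] [290 266]
knob [565.25 173.23  51.75] [553.89 161.93  45.02] [576.62 183.81  57.31] 94
```

The crop confirms it: the plate with the knob at full-picture (254,238) is the largest, measuring 111x149 mm, with spots at its short ends. The other two are smaller look-alikes. Next I'll refine the base.

Run:
```python
from h import *
np.set_printoptions(precision=2,suppress=True)
c=capture("top"); im=c["color"].astype(int)
d=(im[:,:,2]-im[:,:,1]); m=((d>-7)).astype(np.uint8)*255
m[:211]=0; m[300:]=0; m[:,:355]=0; m[:,485:]=0
m=cv2.morphologyEx(cv2.morphologyEx(m,cv2.MORPH_OPEN,np.ones((3,3))),cv2.MORPH_CLOSE,np.ones((9,9)))
cs,_=cv2.findContours(m,cv2.RETR_EXTERNAL,cv2.CHAIN_APPROX_NONE); k=max(cs,key=cv2.contourArea)[:,0]
print(cv2.minAreaRect(at_z(c,k,12)[:,:2].astype(np.float32)))
# edges individually: line fits of contour points
P=at_z(c,k,12)[:,:2]
for nm,sel in dict(left=(k[:,0]<370)&(k[:,1]>225)&(k[:,1]<280),right=(k[:,0]>468)&(k[:,1]>225)&(k[:,1]<280),bot=(k[:,1]>286)&(k[:,0]>380)&(k[:,0]<460),top=(k[:,1]<218)&(k[:,0]>380)&(k[:,0]<460)).items():
    vx,vy,x0,y0=cv2.fitLine(P[sel].astype(np.float32),cv2.DIST_HUBER,0,.01,.01).ravel(); print(nm,np.degrees(np.arctan2(vy,vx)),x0,y0)
r=sense()
for n in ["scene","top"]:
    c=capture(n)
    for q in ["dowel_a","stop","tape","eraser","mug","gel","cards"]:
        for e in place_of(q,n)[:2]: print(n,q,e["centre"],e["conf"],at_z(c,e["centre"],12 if q in("dowel_a","stop") else 0)[0,:2])
c=capture("top"); save(c,"base.png",(350,180,490,305),5)
```

```text
((524.8941040039062, -193.84776306152344), (239.8170623779297, 180.21005249023438), 88.88794708251953)
left -1.1247567 527.3473 -75.104095
right -1.3792394 521.74976 -311.97733
bot 88.333954 436.05466 -198.06801
top 88.65436 614.53894 -192.48778
scene dowel_a [379.8, 366.6] 0.61 [806.4   60.81]
scene dowel_a [151.7, 289.8] 0.6 [ 598.55 -239.13]
scene stop [248.4, 258.6] 0.81 [544.19 -89.18]
scene tape [145.1, 321.9] 0.81 [ 655.9  -243.66]
scene eraser [222.0, 315.3] 0.84 [ 662.5 -134.6]
scene mug [275.5, 378.0] 0.66 [789.84 -68.92]
scene mug [219.1, 316.1] 0.45 [ 663.43 -138.77]
scene gel [380.3, 368.0] 0.71 [799.05  64.64]
scene gel [186.4, 267.7] 0.44 [ 534.14 -193.39]
scene cards [443.3, 298.4] 0.62 [687.77 199.21]
top dowel_a [435.2, 223.6] 0.53 [ 588.97 -234.32]
top dowel_a [396.7, 221.2] 0.49 [ 596.62 -146.99]
top stop [375.4, 247.0] 0.8 [539.   -95.69]
top tape [431.8, 195.8] 0.68 [ 657.09 -234.93]
top eraser [390.3, 199.7] 0.53 [ 649.99 -137.72]
top mug [356.0, 143.9] 0.72 [787.5  -64.57]
top gel [302.9, 141.8] 0.72 [795.64  60.61]
top cards [249.0, 184.1] 0.89 [695.24 187.86]
```

View pics/base.png

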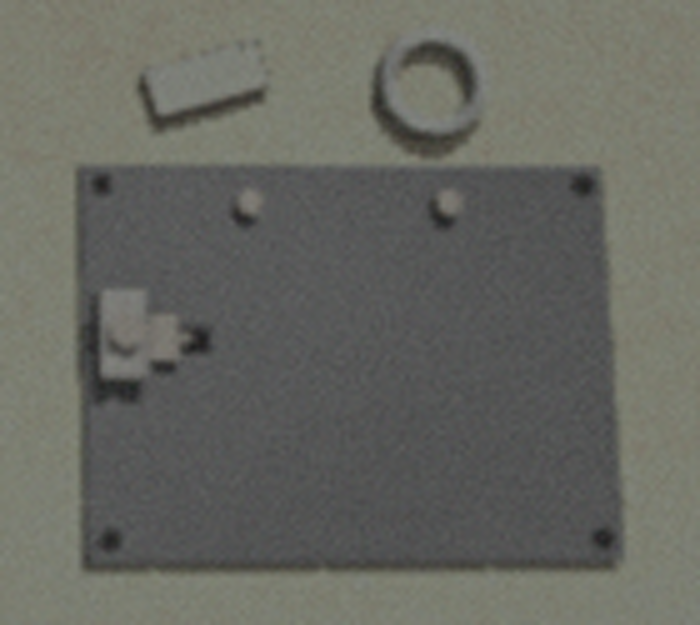

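The crop shows the dowels at (250,205) and (447,207), and the bar tip at about (180,335), so the base yaw is about -0.023 and the centre is (525,-194). Now I'll plan the reach.

```bash
cat >> h.py <<'E'
def Rt(s): q=s["ee_rot"]; return R.from_quat([q[1],q[2],q[3],q[0]]).as_matrix()
def plan(x,y,z,yaw=None):
    s=sense(); M=Rt(s); d=M.T@(np.array([x,y,z])-s["eef_pos"]); 
    xd=np.arctan2(M[1,0],M[0,0])
    print("t",s["time_s"],"pos",np.round(s["eef_pos"],2),"tool x yaw",round(xd,4),"tilt",np.round(M[:,2],4),"shift",np.round(d,2),"F",np.round(s["force"],2),"grip",round(s["grip_width"],3),round(s["grip_force"],1))
    if yaw is not None: print("az", round(-((yaw-xd+np.pi/2)%np.pi-np.pi/2),4))
E
python3 -c "
from h import *
plan(565,173,120,0.084)
print(proj(capture('top'),[[565,173,53]]))"
```

```text
t 1.6 pos [165.56 498.2  231.29] tool x yaw 2.8208 tilt [-0. -0. -1.] shift [-481.61 -182.65  111.28] F [0.86 0.47 0.58] grip 1.004 0.0
az -0.4048
[[252.78402315 235.37285843]]
```

```bash
python3 -m jog '[{"tx":-48,"ty":-18},{"tx":-48,"ty":-18},{"tx":-48,"ty":-18},{"tx":-48,"ty":-18},{"tx":-48,"ty":-18}]'; python3 -m jog '[{"tx":-48,"ty":-18},{"tx":-48,"ty":-18},{"tx":-48,"ty":-18},{"tx":-48,"ty":-18},{"tx":-48,"ty":-18}]'; python3 -m jog '[{"az":-0.135},{"az":-0.135},{"az":-0.135},{"tz":30},{"tz":0}]';  python3 -c "
from h import *
plan(565,173,120,0.084)
s=sense();c=capture('wrist'); save(c,'w1.png')
print([ (e['centre'],e['conf'],at_z(c,e['centre'],33,s)[0]) for e in place_of('plate_knob','wrist')])
"
```

```text
t 1.65 pos [165.57 498.22 231.29] tool x yaw 2.8208 tilt [ 0.  0. -1.] shift [-481.6  -182.67  111.29] F [-0.71 -0.75  0.62] grip 0.999 0.0
az -0.4048
[]schema error: expected keys tx, ty, tz, ax, ay, az, jaw
schema error: expected keys tx, ty, tz, ax, ay, az, jaw
schema error: expected keys tx, ty, tz, ax, ay, az, jaw
```

View pics/w1.png

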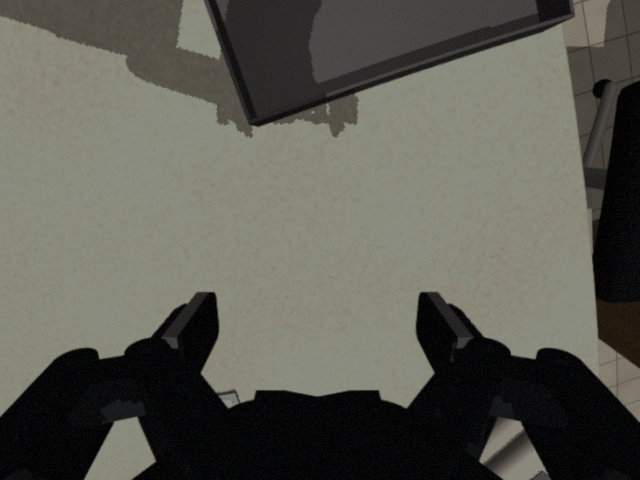

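The rows were refused because every key is required, so the arm hasn't moved. The wrist view shows only the tray at (390,50) and the fingers at (200,330) and (440,330).

```bash
python3 -m jog '[{"tx":-48,"ty":-18,"tz":0,"ax":0,"ay":0,"az":0,"jaw":-1},{"tx":-48,"ty":-18,"tz":0,"ax":0,"ay":0,"az":0,"jaw":-1},{"tx":-48,"ty":-18,"tz":0,"ax":0,"ay":0,"az":0,"jaw":-1},{"tx":-48,"ty":-18,"tz":0,"ax":0,"ay":0,"az":0,"jaw":-1},{"tx":-48,"ty":-18,"tz":0,"ax":0,"ay":0,"az":0,"jaw":-1}]'; python3 -m jog '[{"tx":-48,"ty":-18,"tz":0,"ax":0,"ay":0,"az":0,"jaw":-1},{"tx":-48,"ty":-18,"tz":0,"ax":0,"ay":0,"az":0,"jaw":-1},{"tx":-48,"ty":-18,"tz":0,"ax":0,"ay":0,"az":0,"jaw":-1},{"tx":-48,"ty":-18,"tz":0,"ax":0,"ay":0,"az":0,"jaw":-1},{"tx":-48,"ty":-18,"tz":0,"ax":0,"ay":0,"az":0,"jaw":-1}]'; python3 -m jog '[{"tx":0,"ty":0,"tz":0,"ax":0,"ay":0,"az":-0.135,"jaw":-1},{"tx":0,"ty":0,"tz":0,"ax":0,"ay":0,"az":-0.135,"jaw":-1},{"tx":0,"ty":0,"tz":0,"ax":0,"ay":0,"az":-0.135,"jaw":-1},{"tx":0,"ty":0,"tz":30,"ax":0,"ay":0,"az":0,"jaw":-1},{"tx":0,"ty":0,"tz":0,"ax":0,"ay":0,"az":0,"jaw":-1}]';  python3 -c "
from h import *
plan(565,173,120,0.084)
s=sense();c=capture('wrist'); save(c,'w2.png')
print([ (e['centre'],e['conf'],at_z(c,e['centre'],33,s)[0]) for e in place_of('plate_knob','wrist')])
"
```

```text
time_s: 2.38
eef_pos: [366.1, 335.9, 231.4]
ee_rot: [0.0, 0.16, 0.987, 0.0]
force: [-0.1, 0.7, -0.6]
grip_width: 0.999
grip_force: 0.0
time_s: 3.0
eef_pos: [565.5, 174.8, 231.3]
ee_rot: [0.0, 0.16, 0.987, 0.0]
force: [-0.3, 0.5, 0.6]
grip_width: 1.0
grip_force: 0.0
time_s: 3.62
eef_pos: [563.4, 175.9, 199.5]
ee_rot: [-0.002, -0.042, 0.999, -0.0]
force: [1.2, 0.5, 0.2]
grip_width: 0.999
grip_force: 0.0
t 3.625 pos [563.4  175.91 199.53] tool x yaw -3.0576 tilt [-4.2e-03 -5.0e-04 -1.0e+00] shift [-1.68 -3.02 79.52] F [1.16 0.47 0.18] grip 0.999 0.0
az -0.0
[([485.7, 280.4], 0.94, array([610.38696922, 348.58432561,  33.        ])), ([316.0, 218.0], 0.76, array([560.96728694, 173.43824923,  33.        ])), ([426.8, 45.6], 0.76, array([405.11807794, 254.08327473,  33.        ]))]
```

View pics/w2.png

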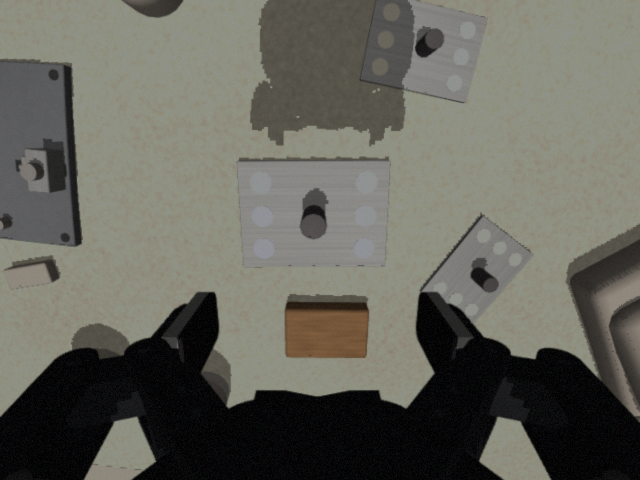

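The wrist view shows the big plate centred at (315,213) with its knob at (313,220), and it is aligned with the tool. I'll measure once more from here and then descend.

```bash
python3 -c "
from h import *
s=sense();c=capture('wrist')
P=at_z(c,[[237,160],[389,158],[386,267],[243,267]],8,s); print(P.mean(0), np.linalg.norm(np.diff(P,axis=0),axis=1), P)
ys,xs=np.mgrid[195:245,295:335]; Q=by_depth(c,np.c_[xs.ravel(),ys.ravel()],s); Q=Q[(Q[:,2]>48)&(Q[:,2]<58)]; print(len(Q),Q.mean(0),Q.min(0),Q.max(0))
print(at_z(c,[[313,228]],53,s))
plan(564,173,55,0.084)"
```

```text
[566.42020173 171.53726496   8.        ] [148.81972107 113.67323975 152.74495822] [[517.40575739  92.14861127   8.        ]
 [503.21293856 240.29000748   8.        ]
 [616.17754203 252.96296281   8.        ]
 [628.88456895 100.74747828   8.        ]]
551 [563.34300063 170.61994749  53.09524571] [552.12540087 158.68372778  48.15717472] [576.06454981 182.0885351   55.21255129]
[[568.29573285 171.51047575  53.        ]]
t 3.775 pos [564.75 176.11 202.46] tool x yaw -3.0575 tilt [ 1.6e-03  2.0e-04 -1.0e+00] shift [  1.24  -3.03 147.46] F [ 0.41 -0.22  0.45] grip 0.998 0.0
az 0.0001
```

```bash
python3 -m jog '[{"tx":1,"ty":-4,"tz":40,"ax":0,"ay":0,"az":0,"jaw":-1},{"tx":0,"ty":0,"tz":45,"ax":0,"ay":0,"az":0,"jaw":-1},{"tx":0,"ty":0,"tz":45,"ax":0,"ay":0,"az":0,"jaw":-1},{"tx":0,"ty":0,"tz":35,"ax":0,"ay":0,"az":0,"jaw":-1},{"tx":0,"ty":0,"tz":15,"ax":0,"ay":0,"az":0,"jaw":-1}]' 40;python3 -m jog '[{"tx":0,"ty":0,"tz":4,"ax":0,"ay":0,"az":0,"jaw":-1},{"tx":0,"ty":0,"tz":0,"ax":0,"ay":0,"az":0,"jaw":-1}]'; python3 -c "
from h import *
plan(564,172,16,0.084)"
```

```text
time_s: 4.4
eef_pos: [563.6, 172.0, 20.5]
ee_rot: [-0.0, -0.042, 0.999, -0.0]
force: [0.3, -0.5, -0.3]
grip_width: 1.0
grip_force: 0.0
time_s: 4.65
eef_pos: [564.5, 172.1, 18.6]
ee_rot: [0.001, -0.042, 0.999, 0.0]
force: [0.0, 0.1, 0.7]
grip_width: 0.999
grip_force: 0.0
t 4.65 pos [564.47 172.08  18.59] tool x yaw -3.0574 tilt [ 2.1e-03  2.0e-04 -1.0e+00] shift [ 0.48 -0.04  2.59] F [0.05 0.08 0.71] grip 0.999 0.0
az 0.0002
```

```bash
python3 -m jog '[{"tx":0,"ty":0,"tz":0,"ax":0,"ay":0,"az":0,"jaw":0.2},{"tx":0,"ty":0,"tz":0,"ax":0,"ay":0,"az":0,"jaw":0.6},{"tx":0,"ty":0,"tz":0,"ax":0,"ay":0,"az":0,"jaw":1},{"tx":0,"ty":0,"tz":0,"ax":0,"ay":0,"az":0,"jaw":1},{"tx":0,"ty":0,"tz":0,"ax":0,"ay":0,"az":0,"jaw":1}]' 40;python3 -m jog '[{"tx":0,"ty":0,"tz":0,"ax":0,"ay":0,"az":0,"jaw":1},{"tx":0,"ty":0,"tz":0,"ax":0,"ay":0,"az":0,"jaw":1}]'; python3 -c "
from h import *
plan(564,172,16,0.084)"
```

```text
time_s: 5.28
eef_pos: [563.8, 172.0, 17.7]
ee_rot: [0.0, -0.042, 0.999, 0.0]
force: [-0.8, 0.6, 4.3]
grip_width: 0.269
grip_force: 39.2
time_s: 5.52
eef_pos: [563.8, 172.1, 17.7]
ee_rot: [0.0, -0.042, 0.999, 0.0]
force: [-1.4, 0.7, 5.4]
grip_width: 0.27
grip_force: 39.2
t 5.525 pos [563.8  172.07  17.66] tool x yaw -3.0574 tilt [ 4.e-04  1.e-04 -1.e+00] shift [-0.2  -0.08  1.66] F [-1.41  0.71  5.42] grip 0.27 39.2
az 0.0002
```

```bash
python3 -m jog '[{"tx":0,"ty":0,"tz":-5,"ax":0,"ay":0,"az":0,"jaw":1},{"tx":0,"ty":0,"tz":-20,"ax":0,"ay":0,"az":0,"jaw":1},{"tx":0,"ty":0,"tz":-30,"ax":0,"ay":0,"az":0,"jaw":1},{"tx":0,"ty":0,"tz":-25,"ax":0,"ay":0,"az":0,"jaw":1},{"tx":0,"ty":0,"tz":0,"ax":0,"ay":0,"az":0,"jaw":1}]'; python3 -c "
from h import *
c=cos=np.cos(-.023); s=np.sin(-.023)
bx,by=-1,-20
plan(525+bx*c-by*s,-194+bx*s+by*c,70,-0.023)"
```

```text
time_s: 6.15
eef_pos: [564.3, 172.0, 98.4]
ee_rot: [0.001, -0.042, 0.999, 0.0]
force: [0.8, 0.4, -4.4]
grip_width: 0.266
grip_force: 39.7
t 6.15 pos [564.28 172.01  98.39] tool x yaw -3.0574 tilt [ 2.6e-03  2.0e-04 -1.0e+00] shift [  73.14 -381.18   28.21] F [ 0.77  0.43 -4.4 ] grip 0.266 39.7
az 0.1072
```

```bash
python3 -m jog '[{"tx":4,"ty":-20,"tz":0,"ax":0,"ay":0,"az":0,"jaw":1},{"tx":8,"ty":-40,"tz":0,"ax":0,"ay":0,"az":0,"jaw":1},{"tx":8,"ty":-40,"tz":0,"ax":0,"ay":0,"az":0,"jaw":1},{"tx":8,"ty":-40,"tz":0,"ax":0,"ay":0,"az":0,"jaw":1},{"tx":8,"ty":-40,"tz":0,"ax":0,"ay":0,"az":0,"jaw":1}]';  python3 -m jog '[{"tx":8,"ty":-40,"tz":0,"ax":0,"ay":0,"az":0,"jaw":1},{"tx":8,"ty":-40,"tz":0,"ax":0,"ay":0,"az":0,"jaw":1},{"tx":8,"ty":-40,"tz":0,"ax":0,"ay":0,"az":0,"jaw":1},{"tx":8,"ty":-40,"tz":0,"ax":0,"ay":0,"az":0,"jaw":1},{"tx":5,"ty":-41,"tz":0,"ax":0,"ay":0,"az":0,"jaw":1}]'; python3 -m jog '[{"tx":0,"ty":0,"tz":0,"ax":0,"ay":0,"az":0.054,"jaw":1},{"tx":0,"ty":0,"tz":20,"ax":0,"ay":0,"az":0.053,"jaw":1},{"tx":0,"ty":0,"tz":0,"ax":0,"ay":0,"az":0,"jaw":1},{"tx":0,"ty":0,"tz":0,"ax":0,"ay":0,"az":0,"jaw":1}]'; python3 -c "
from h import *
c=cos=np.cos(-.023); s=np.sin(-.023)
bx,by=-1,-20
S=sense();C=capture('wrist'); save(C,'w3.png')
for q in ['dowel_a','stop','base']: print(q,[ (e['centre'],e['conf'],at_z(C,e['centre'],12,S)[0,:2]) for e in place_of(q,'wrist')])
T=capture('top'); save(T,'t3.png',(330,170,500,310),4.5)
plan(525+bx*c-by*s,-194+bx*s+by*c,42,-0.023)"
```

```text
time_s: 6.78
eef_pos: [541.6, -12.5, 95.8]
ee_rot: [-0.001, -0.042, 0.999, 0.0]
force: [0.6, -0.6, -3.7]
grip_width: 0.268
grip_force: 39.7
time_s: 7.4
eef_pos: [521.3, -215.6, 95.8]
ee_rot: [-0.001, -0.042, 0.999, 0.001]
force: [0.9, 0.2, -3.6]
grip_width: 0.268
grip_force: 39.7
time_s: 7.9
eef_pos: [522.6, -214.1, 77.2]
ee_rot: [-0.0, 0.011, 1.0, 0.0]
force: [0.5, 0.0, -2.3]
grip_width: 0.267
grip_force: 40.0
dowel_a []
stop [([501.1, 271.9], 0.62, array([537.75695554, -91.81705649]))]
base []
t 8.15 pos [ 523.08 -213.88   77.67] tool x yaw 3.1193 tilt [ 5.e-04 -4.e-04 -1.e+00] shift [-0.44 -0.07 35.67] F [ 0.11 -0.18 -2.11] grip 0.268 40.0
az 0.0007
```

View pics/w3.png

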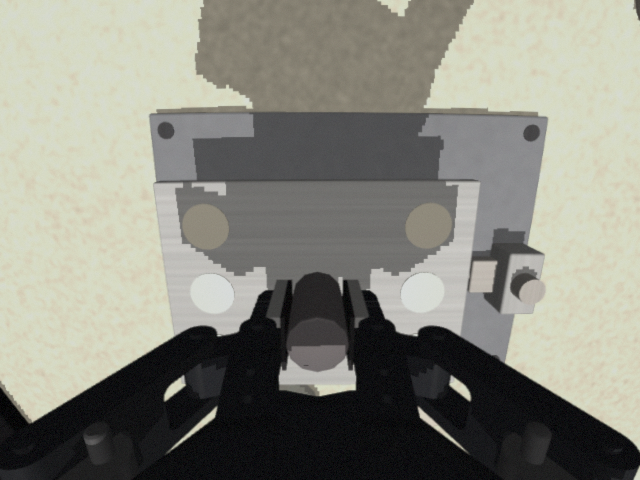

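The wrist view shows the plate gripped over the bed and parallel to it. Its near edge lies at row 182, and its end at column 475 is close to the stop bar at (482,275). I'll work out the relative pose.

```bash
python3 -c "
from h import *
np.set_printoptions(precision=2,suppress=True)
s=sense();c=capture('wrist')
B=at_z(c,[[151,114],[547,117.5]],12,s); print('base near edge',B, np.arctan2(*(B[1]-B[0])[[0,1]]))
z=s['eef_pos'][2]-17.7+8
P=at_z(c,[[154,182.5],[479,181]],z,s); print('plate near',P,z, np.arctan2(*(P[1]-P[0])[[0,1]]))
print('bolts',at_z(c,[[166,130],[531.5,132.5]],12,s)[:,:2])
print('depth plate,bed,bar', by_depth(c,[[240,330],[470,150],[482,275],[480,340]],s))
print('bar end top', at_z(c,[[470,263],[471,291],[495,262],[495,293]],24,s)[:,:2])
plan(524,-214,42,-0.023)"
```

```text
base near edge [[ 432.82 -311.89   12.  ]
 [ 439.37  -74.49   12.  ]] 0.027559564510682408
plate near [[ 467.6  -288.34   67.97]
 [ 470.38 -140.21   67.97]] 67.97409897598644 0.018783634538248897
bolts [[ 442.37 -303.93]
 [ 448.17  -83.25]]
depth plate,bed,bar [[ 509.34 -239.58  125.32]
 [ 458.36 -120.72   11.75]
 [ 535.58 -110.28   23.17]
 [ 590.06 -100.25   13.19]]
bar end top [[ 526.88 -119.42]
 [ 546.14 -116.66]
 [ 526.66 -103.31]
 [ 548.1  -100.49]]
t 8.2 pos [ 523.06 -213.86   77.62] tool x yaw 3.1192 tilt [ 0. -0. -1.] shift [-0.92 -0.11 35.62] F [ 0.11  0.69 -3.56] grip 0.272 40.0
az 0.0006
```

View pics/t3.png

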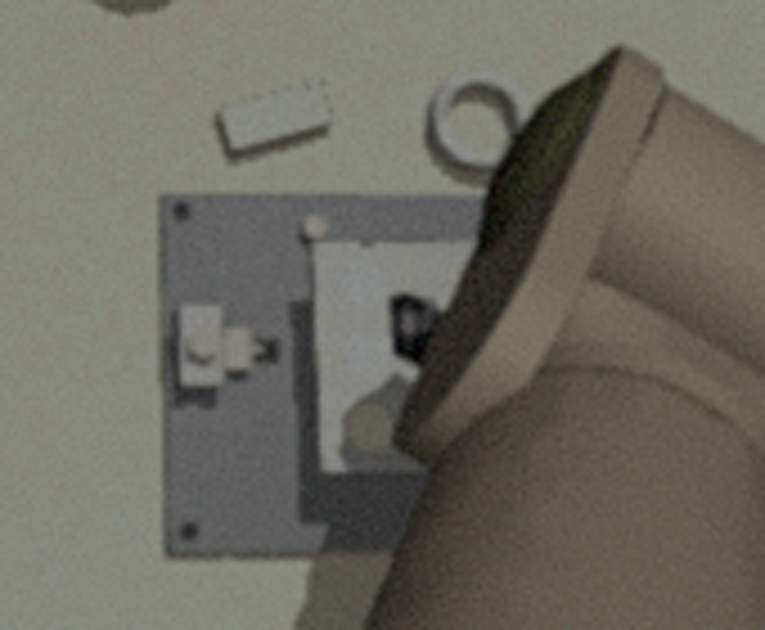

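The top crop shows the bar ending at crop (250,350), so the face is at base y of about 79. The plate is clear of the bar and of the dowel at (315,225). Lowering onto the bed.

```bash
python3 -m jog '[{"tx":0,"ty":0,"tz":20,"ax":0,"ay":0,"az":0.003,"jaw":1},{"tx":0,"ty":0,"tz":16,"ax":0,"ay":0,"az":0,"jaw":1},{"tx":0,"ty":0,"tz":6,"ax":0,"ay":0,"az":0,"jaw":1},{"tx":0,"ty":0,"tz":2,"ax":0,"ay":0,"az":0,"jaw":1},{"tx":0,"ty":0,"tz":0,"ax":0,"ay":0,"az":0,"jaw":1}]'; python3 -m jog '[{"tx":0,"ty":0,"tz":1,"ax":0,"ay":0,"az":0,"jaw":1},{"tx":0,"ty":0,"tz":0,"ax":0,"ay":0,"az":0,"jaw":1}]'; python3 -m jog '[{"tx":0,"ty":0,"tz":1,"ax":0,"ay":0,"az":0,"jaw":1},{"tx":0,"ty":0,"tz":0,"ax":0,"ay":0,"az":0,"jaw":1}]'
```

```text
time_s: 8.82
eef_pos: [523.2, -213.9, 33.6]
ee_rot: [0.0, 0.013, 1.0, -0.0]
force: [-0.8, 0.4, -2.8]
grip_width: 0.274
grip_force: 40.1
time_s: 9.07
eef_pos: [523.1, -213.9, 32.5]
ee_rot: [0.0, 0.013, 1.0, -0.0]
force: [-0.3, -0.7, -2.6]
grip_width: 0.27
grip_force: 40.1
time_s: 9.32
eef_pos: [522.9, -213.8, 31.2]
ee_rot: [-0.0, 0.013, 1.0, 0.0]
force: [0.3, 1.4, -2.0]
grip_width: 0.271
grip_force: 40.1
```

```bash
python3 -m jog '[{"tx":0,"ty":0,"tz":1,"ax":0,"ay":0,"az":0,"jaw":1},{"tx":0,"ty":0,"tz":0,"ax":0,"ay":0,"az":0,"jaw":1}]' 30; python3 -m jog '[{"tx":0,"ty":0,"tz":0.7,"ax":0,"ay":0,"az":0,"jaw":1},{"tx":0,"ty":0,"tz":0,"ax":0,"ay":0,"az":0,"jaw":1}]' 25|head -4; python3 -m jog '[{"tx":0,"ty":0,"tz":0.5,"ax":0,"ay":0,"az":0,"jaw":1},{"tx":0,"ty":0,"tz":0,"ax":0,"ay":0,"az":0,"jaw":1}]' 25
```

```text
time_s: 9.57
eef_pos: [522.9, -213.8, 30.2]
ee_rot: [-0.0, 0.013, 1.0, 0.0]
force: [0.2, -0.5, -2.8]
grip_width: 0.269
grip_force: 40.1
time_s: 9.82
eef_pos: [523.0, -213.9, 29.7]
ee_rot: [0.0, 0.013, 1.0, -0.0]
force: [-0.2, -0.4, -2.2]
time_s: 10.07
eef_pos: [523.0, -213.9, 29.6]
ee_rot: [0.0, 0.013, 1.0, -0.0]
force: [-4.4, 0.9, 5.1]
grip_width: 0.267
grip_force: 40.8
```

```bash
python3 -m jog '[{"tx":-2,"ty":4,"tz":-0.3,"ax":0,"ay":0,"az":0,"jaw":1},{"tx":-2,"ty":4,"tz":0,"ax":0,"ay":0,"az":0,"jaw":1},{"tx":-1,"ty":2,"tz":0,"ax":0,"ay":0,"az":0,"jaw":1},{"tx":0,"ty":0,"tz":0,"ax":0,"ay":0,"az":0,"jaw":1}]' 20; python3 -m jog '[{"tx":-1,"ty":0,"tz":0,"ax":0,"ay":0,"az":0,"jaw":1},{"tx":0,"ty":0,"tz":0,"ax":0,"ay":0,"az":0,"jaw":1}]';python3 -m jog '[{"tx":-0.5,"ty":0,"tz":0,"ax":0,"ay":0,"az":0,"jaw":1},{"tx":0,"ty":0,"tz":0,"ax":0,"ay":0,"az":0,"jaw":1}]'; python3 -c "
from rig import *; print(sense())"
```

```text
time_s: 10.58
eef_pos: [528.7, -203.8, 29.6]
ee_rot: [0.0, 0.013, 1.0, -0.0]
force: [1.6, -0.5, 3.8]
grip_width: 0.266
grip_force: 40.8
time_s: 10.82
eef_pos: [528.8, -203.8, 29.6]
ee_rot: [-0.001, 0.013, 1.0, 0.0]
force: [-4.9, 0.2, 7.3]
grip_width: 0.268
grip_force: 41.2
time_s: 11.08
eef_pos: [529.1, -203.8, 29.6]
ee_rot: [-0.001, 0.013, 1.0, 0.0]
force: [-5.8, -0.5, 8.8]
grip_width: 0.269
grip_force: 41.3
{'time_s': 11.075, 'joints': array([-5.74042725e-01,  6.35752130e-01,  1.57790009e+00, -4.27402402e-04,
        9.29663141e-01, -2.11895708e+00]), 'dq': array([ 0.00236974, -0.00070228, -0.00050404,  0.00026019, -0.00183205,
       -0.00230852]), 'tau': array([ 1.20266575e+00, -4.56351972e+01, -2.02951419e+01,  5.84324766e-01,
       -1.10921167e+00,  1.61235355e-02]), 'eef_pos': array([ 529.1016871 , -203.76756305,   29.64058322]), 'ee_rot': array([-8.20357915e-04,  1.28126649e-02,  9.99917529e-01,  3.13433291e-04]), 'force': array([-5.76615768, -0.46790082,  8.78524767]), 'wrist_torque': array([-0.06481155,  0.8308946 , -0.00204975]), 'grip_force': 41.26469314098358, 'grip_width': 0.26947928877592414}
```

```bash
python3 -m jog '[{"tx":0,"ty":0,"tz":-0.6,"ax":0,"ay":0,"az":0,"jaw":1},{"tx":0,"ty":0,"tz":0,"ax":0,"ay":0,"az":0,"jaw":1}]' 20; python3 -m jog '[{"tx":-0.6,"ty":0,"tz":0,"ax":0,"ay":0,"az":0,"jaw":1},{"tx":0,"ty":0,"tz":0,"ax":0,"ay":0,"az":0,"jaw":1}]';python3 -m jog '[{"tx":-0.6,"ty":0,"tz":0,"ax":0,"ay":0,"az":0,"jaw":1},{"tx":0,"ty":0,"tz":0,"ax":0,"ay":0,"az":0,"jaw":1}]'
```

```text
time_s: 11.32
eef_pos: [529.4, -203.7, 29.7]
ee_rot: [-0.001, 0.013, 1.0, 0.0]
force: [-2.2, -0.1, 1.8]
grip_width: 0.267
grip_force: 40.5
time_s: 11.58
eef_pos: [530.3, -203.8, 29.7]
ee_rot: [-0.0, 0.013, 1.0, 0.0]
force: [-0.5, 0.0, -1.4]
grip_width: 0.27
grip_force: 40.2
time_s: 11.82
eef_pos: [531.0, -203.9, 29.8]
ee_rot: [-0.0, 0.013, 1.0, 0.0]
force: [0.6, -0.2, -3.6]
grip_width: 0.266
grip_force: 40.1
```

```bash
python3 -m jog '[{"tx":-0.7,"ty":0,"tz":0.1,"ax":0,"ay":0,"az":0,"jaw":1},{"tx":0,"ty":0,"tz":0,"ax":0,"ay":0,"az":0,"jaw":1}]' 20; for i in 1; do python3 -m jog '[{"tx":-0.7,"ty":0,"tz":0,"ax":0,"ay":0,"az":0,"jaw":1},{"tx":0,"ty":0,"tz":0,"ax":0,"ay":0,"az":0,"jaw":1}]'; done; python3 -m jog '[{"tx":-0.7,"ty":0,"tz":0,"ax":0,"ay":0,"az":0,"jaw":1},{"tx":0,"ty":0,"tz":0,"ax":0,"ay":0,"az":0,"jaw":1}]'
```

```text
time_s: 12.08
eef_pos: [531.6, -204.0, 29.8]
ee_rot: [-0.0, 0.013, 1.0, 0.0]
force: [0.1, 0.2, -2.3]
grip_width: 0.271
grip_force: 40.1
time_s: 12.32
eef_pos: [532.4, -204.1, 29.9]
ee_rot: [0.0, 0.013, 1.0, -0.0]
force: [0.1, 0.3, -4.0]
grip_width: 0.269
grip_force: 40.1
time_s: 12.58
eef_pos: [532.9, -204.0, 29.8]
ee_rot: [-0.0, 0.013, 1.0, 0.0]
force: [-1.2, 0.2, -2.9]
grip_width: 0.27
grip_force: 40.1
```

```bash
python3 -m jog '[{"tx":-0.5,"ty":0,"tz":0,"ax":0,"ay":0,"az":0,"jaw":1},{"tx":0,"ty":0,"tz":0,"ax":0,"ay":0,"az":0,"jaw":1}]' 20;  python3 -m jog '[{"tx":-0.5,"ty":0,"tz":0,"ax":0,"ay":0,"az":0,"jaw":1},{"tx":0,"ty":0,"tz":0,"ax":0,"ay":0,"az":0,"jaw":1}]'; python3 -c "
from rig import *; s=sense(); print(s['wrist_torque'],s['ee_rot'])"
```

```text
time_s: 12.82
eef_pos: [533.1, -204.0, 29.8]
ee_rot: [-0.001, 0.013, 1.0, 0.0]
force: [-4.5, 1.0, -1.2]
grip_width: 0.268
grip_force: 40.3
time_s: 13.08
eef_pos: [533.2, -203.9, 29.8]
ee_rot: [-0.001, 0.013, 1.0, 0.0]
force: [-7.4, 0.9, 0.7]
grip_width: 0.271
grip_force: 40.4
[ 0.13681669  1.17122913 -0.12527003] [-1.08002626e-03  1.28564903e-02  9.99916717e-01  3.21891578e-04]
```

```bash
python3 -m jog '[{"tx":0.6,"ty":0,"tz":0,"ax":0,"ay":0,"az":0.002,"jaw":0.9},{"tx":0,"ty":2,"tz":0,"ax":0,"ay":0,"az":0,"jaw":0.9},{"tx":0,"ty":2,"tz":0,"ax":0,"ay":0,"az":0,"jaw":0.9},{"tx":0,"ty":2,"tz":0,"ax":0,"ay":0,"az":0,"jaw":0.9},{"tx":0,"ty":0,"tz":0,"ax":0,"ay":0,"az":0,"jaw":0.9}]' 20;  python3 -m jog '[{"tx":0,"ty":1,"tz":0,"ax":0,"ay":0,"az":0,"jaw":0.9},{"tx":0,"ty":0,"tz":0,"ax":0,"ay":0,"az":0,"jaw":0.9}]'; python3 -m jog '[{"tx":0,"ty":1,"tz":0,"ax":0,"ay":0,"az":0,"jaw":0.9},{"tx":0,"ty":0,"tz":0,"ax":0,"ay":0,"az":0,"jaw":0.9}]'; python3 -c "
from rig import *; s=sense(); print(s['wrist_torque'],s['ee_rot'])"
```

```text
time_s: 13.7
eef_pos: [533.3, -198.5, 29.9]
ee_rot: [-0.0, 0.014, 1.0, -0.0]
force: [-5.2, -2.0, -1.1]
grip_width: 0.268
grip_force: 40.3
time_s: 13.95
eef_pos: [533.3, -197.6, 29.9]
ee_rot: [-0.0, 0.014, 1.0, -0.0]
force: [-4.9, -2.7, -1.4]
grip_width: 0.268
grip_force: 40.3
time_s: 14.2
eef_pos: [533.4, -196.6, 29.9]
ee_rot: [-0.0, 0.014, 1.0, -0.0]
force: [-5.0, -2.4, -1.3]
grip_width: 0.274
grip_force: 40.3
[-0.52660675  0.92159798 -0.09749646] [-2.68654407e-04  1.38982655e-02  9.99903270e-01 -4.65684482e-04]
```

```bash
for i in 1; do python3 -m jog '[{"tx":0,"ty":1,"tz":0,"ax":0,"ay":0,"az":0.001,"jaw":0.9},{"tx":0,"ty":0,"tz":0,"ax":0,"ay":0,"az":0,"jaw":0.9}]';done; python3 -m jog '[{"tx":0,"ty":1,"tz":0,"ax":0,"ay":0,"az":0.001,"jaw":0.9},{"tx":0,"ty":0,"tz":0,"ax":0,"ay":0,"az":0,"jaw":0.9}]'; python3 -m jog '[{"tx":0,"ty":1,"tz":0,"ax":0,"ay":0,"az":0,"jaw":0.9},{"tx":0,"ty":0,"tz":0,"ax":0,"ay":0,"az":0,"jaw":0.9}]'; python3 -c "
from rig import *; s=sense(); print(s['wrist_torque'],s['ee_rot'])"
```

```text
time_s: 14.45
eef_pos: [533.4, -195.7, 30.0]
ee_rot: [-0.0, 0.014, 1.0, -0.001]
force: [-5.0, -2.6, -0.8]
grip_width: 0.27
grip_force: 40.3
time_s: 14.7
eef_pos: [533.4, -194.7, 30.0]
ee_rot: [-0.0, 0.015, 1.0, -0.001]
force: [-4.8, -2.5, -0.8]
grip_width: 0.27
grip_force: 40.3
time_s: 14.95
eef_pos: [533.4, -193.7, 29.9]
ee_rot: [-0.0, 0.015, 1.0, -0.001]
force: [-6.3, -3.2, -0.7]
grip_width: 0.267
grip_force: 40.3
[-0.51854239  0.96150413 -0.04146238] [-2.82360577e-04  1.48256216e-02  9.99889924e-01 -5.11711530e-04]
```

```bash
python3 -m jog '[{"tx":0,"ty":0.8,"tz":0,"ax":0,"ay":0,"az":0,"jaw":0.9},{"tx":0,"ty":0,"tz":0,"ax":0,"ay":0,"az":0,"jaw":0.9}]'|head -4; python3 -m jog '[{"tx":0,"ty":0.8,"tz":0,"ax":0,"ay":0,"az":0,"jaw":0.9},{"tx":0,"ty":0,"tz":0,"ax":0,"ay":0,"az":0,"jaw":0.9}]'|head -4; python3 -m jog '[{"tx":0,"ty":0.8,"tz":0,"ax":0,"ay":0,"az":0,"jaw":0.9},{"tx":0,"ty":0,"tz":0,"ax":0,"ay":0,"az":0,"jaw":0.9}]'|head -4; python3 -c "
from rig import *; s=sense(); print(s['wrist_torque'],s['ee_rot'])"
```

```text
time_s: 15.2
eef_pos: [533.5, -193.0, 30.0]
ee_rot: [-0.0, 0.015, 1.0, -0.001]
force: [-6.6, -3.1, -1.3]
time_s: 15.45
eef_pos: [533.5, -192.2, 30.0]
ee_rot: [-0.0, 0.015, 1.0, -0.001]
force: [-4.8, -4.8, -1.5]
time_s: 15.7
eef_pos: [533.5, -191.5, 30.0]
ee_rot: [-0.0, 0.015, 1.0, -0.001]
force: [-6.8, -4.0, -0.5]
[-0.67836082  0.98822874  0.00645675] [-2.28556525e-04  1.48336372e-02  9.99889698e-01 -7.09655302e-04]
```

```bash
python3 -m jog '[{"tx":0,"ty":0.8,"tz":0,"ax":0,"ay":0,"az":0,"jaw":0.9},{"tx":0,"ty":0,"tz":0,"ax":0,"ay":0,"az":0,"jaw":0.9}]'|head -4; python3 -m jog '[{"tx":0,"ty":0.8,"tz":0,"ax":0,"ay":0,"az":0,"jaw":0.9},{"tx":0,"ty":0,"tz":0,"ax":0,"ay":0,"az":0,"jaw":0.9}]'|head -4; python3 -m jog '[{"tx":0,"ty":0.5,"tz":0,"ax":0,"ay":0,"az":0,"jaw":0.9},{"tx":0,"ty":0,"tz":0,"ax":0,"ay":0,"az":0,"jaw":0.9}]'|head -4; python3 -c "
from rig import *; s=sense(); print(s['wrist_torque'],s['ee_rot'])"
```

```text
time_s: 15.95
eef_pos: [533.6, -191.4, 30.1]
ee_rot: [-0.0, 0.015, 1.0, -0.001]
force: [-6.2, -7.8, -1.3]
time_s: 16.2
eef_pos: [533.6, -191.3, 30.2]
ee_rot: [-0.0, 0.015, 1.0, -0.002]
force: [-7.7, -12.1, -1.6]
time_s: 16.45
eef_pos: [533.6, -191.3, 30.3]
ee_rot: [0.0, 0.015, 1.0, -0.002]
force: [-8.0, -12.3, -1.1]
[-2.28591677  1.36779953 -0.10741098] [ 1.00676220e-04  1.48182879e-02  9.99887544e-01 -2.30373569e-03]
```

```bash
python3 -m jog '[{"tx":-0.4,"ty":-0.2,"tz":0.2,"ax":0,"ay":0,"az":0,"jaw":0.9},{"tx":0,"ty":0,"tz":0,"ax":0,"ay":0,"az":0,"jaw":0.9},{"tx":0,"ty":0,"tz":0,"ax":0,"ay":0,"az":0,"jaw":0.9},{"tx":0,"ty":0,"tz":0,"ax":0,"ay":0,"az":0,"jaw":0.9},{"tx":0,"ty":0,"tz":0,"ax":0,"ay":0,"az":0,"jaw":0.9}]'; python3 -m jog '[{"tx":0,"ty":0,"tz":0,"ax":0,"ay":0,"az":0,"jaw":0.9},{"tx":0,"ty":0,"tz":0,"ax":0,"ay":0,"az":0,"jaw":0.9},{"tx":0,"ty":0,"tz":0,"ax":0,"ay":0,"az":0,"jaw":0.9},{"tx":0,"ty":0,"tz":0,"ax":0,"ay":0,"az":0,"jaw":0.9},{"tx":0,"ty":0,"tz":0,"ax":0,"ay":0,"az":0,"jaw":0.9}]';python3 -c "
from rig import *; s=sense(); print(s['wrist_torque'],s['ee_rot'])"
```

```text
time_s: 17.08
eef_pos: [533.6, -191.3, 30.3]
ee_rot: [-0.0, 0.015, 1.0, -0.002]
force: [-11.0, -13.6, 2.0]
grip_width: 0.268
grip_force: 40.7
time_s: 17.7
eef_pos: [533.6, -191.4, 30.3]
ee_rot: [-0.0, 0.015, 1.0, -0.002]
force: [-10.5, -12.4, 1.8]
grip_width: 0.274
grip_force: 40.7
[-2.11092997  1.80873417 -0.05018328] [-4.11879661e-04  1.48322647e-02  9.99887781e-01 -2.06412087e-03]
```

```bash
python3 -m jog '[{"tx":0.5,"ty":-0.8,"tz":0,"ax":0,"ay":0,"az":0,"jaw":0.9},{"tx":0.5,"ty":-0.7,"tz":0,"ax":0,"ay":0,"az":0,"jaw":0.9},{"tx":0,"ty":0,"tz":0,"ax":0,"ay":0,"az":0,"jaw":0.9}]';python3 -c "
from rig import *; s=sense(); print(s['wrist_torque'],s['ee_rot'])"
```

```text
time_s: 18.08
eef_pos: [533.5, -191.5, 30.0]
ee_rot: [0.001, 0.015, 1.0, -0.001]
force: [-4.0, -6.4, 0.1]
grip_width: 0.266
grip_force: 40.3
[-0.93070037  0.6698002  -0.08470237] [ 5.45926842e-04  1.49351882e-02  9.99887753e-01 -1.05952698e-03]
```

```bash
python3 -m jog '[{"tx":0.2,"ty":-0.5,"tz":0,"ax":0,"ay":0,"az":0,"jaw":0.9},{"tx":0,"ty":0,"tz":0,"ax":0,"ay":0,"az":0,"jaw":0.9}]'|head -4;  python3 -m jog '[{"tx":0,"ty":0,"tz":0,"ax":0,"ay":0,"az":0,"jaw":0.3},{"tx":0,"ty":0,"tz":0,"ax":0,"ay":0,"az":0,"jaw":0},{"tx":0,"ty":0,"tz":0,"ax":0,"ay":0,"az":0,"jaw":-0.5},{"tx":0,"ty":0,"tz":0,"ax":0,"ay":0,"az":0,"jaw":-1},{"tx":0,"ty":0,"tz":0,"ax":0,"ay":0,"az":0,"jaw":-1}]'; python3 -m jog '[{"tx":0,"ty":0,"tz":0,"ax":0,"ay":0,"az":0,"jaw":-1},{"tx":0,"ty":0,"tz":-10,"ax":0,"ay":0,"az":0,"jaw":-1},{"tx":0,"ty":0,"tz":-30,"ax":0,"ay":0,"az":0,"jaw":-1},{"tx":0,"ty":0,"tz":-40,"ax":0,"ay":0,"az":0,"jaw":-1},{"tx":0,"ty":0,"tz":-40,"ax":0,"ay":0,"az":0,"jaw":-1}]'; python3 -m jog '[{"tx":0,"ty":0,"tz":-20,"ax":0,"ay":0,"az":0,"jaw":-1},{"tx":0,"ty":0,"tz":0,"ax":0,"ay":0,"az":0,"jaw":-1}]'; python3 -c "
from h import *
s=sense(); c=capture('wrist'); save(c,'w4.png',(140,60,540,360),2)"
```

```text
time_s: 18.32
eef_pos: [533.4, -191.4, 29.9]
ee_rot: [0.001, 0.015, 1.0, -0.001]
force: [-1.6, -5.2, -2.0]
time_s: 18.95
eef_pos: [533.0, -190.7, 29.7]
ee_rot: [0.0, 0.015, 1.0, 0.0]
force: [0.4, -0.4, -0.1]
grip_width: 1.003
grip_force: 0.0
time_s: 19.58
eef_pos: [532.9, -190.7, 151.7]
ee_rot: [0.0, 0.015, 1.0, -0.0]
force: [0.9, -1.1, 0.0]
grip_width: 1.004
grip_force: 0.0
time_s: 19.82
eef_pos: [533.5, -191.0, 171.5]
ee_rot: [0.002, 0.015, 1.0, -0.001]
force: [-0.7, 0.2, -1.2]
grip_width: 1.0
grip_force: 0.0
```

View pics/w4.png

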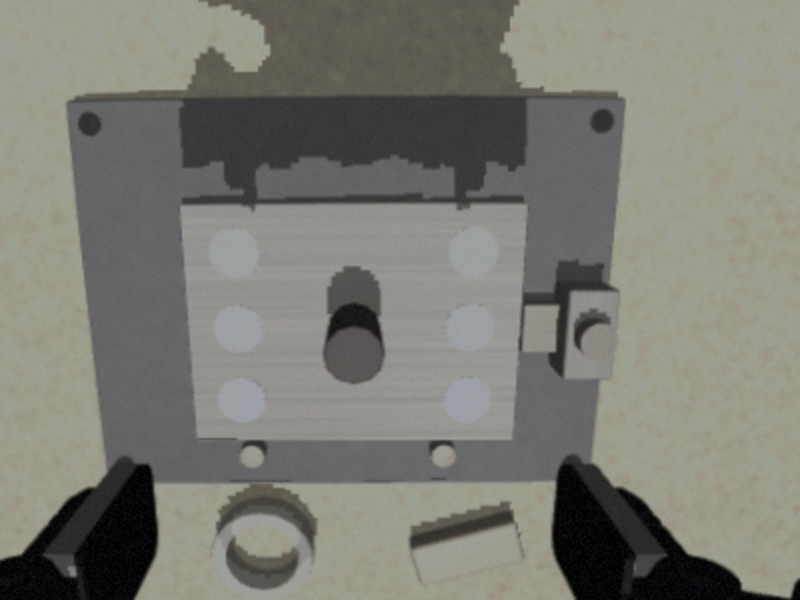

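The picture shows the plate flat on the bed. Its edge meets both dowels at crop (252,445) and (443,445), its end meets the bar at (522,328), and the tape and eraser are undisturbed. Handing in.

```bash
python3 -c "
from rig import *; print(finish_job())"
```

```text
the job is handed in; nothing more can be done
None
```

The plate lies flat on the base, touching both dowels and the end stop. I held it there for over a second at about 10 N toward the dowels and 12 N toward the stop (wrist readings; no single contact was measured), then let go and handed in at about 20 s; no verdict was shown.

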